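Bring the collet round to the pointer

TASK

Turn the round turntable by pushing on the pegs near its rim until the spring collet stands in line with the pointer at the front. Turn it gently, never touch the collet itself, and leave it standing in its seat with the turntable at rest.

Things in the scene. Friction and masses are not known exactly. Their poses are not given: they have to be found in the camera images.
- pointer_foot: Fixed dark steel foot under the turntable. Origin on the turning axis, at worktop level. Along its own -x (roughly towards the robot) a flat tongue carries the pointer: an aluminium block 14x24 mm, 35 mm high, 166 mm from the axis, with a cone whose tip, 135 mm from the axis, points at the axis. It never moves in a run; where and which way it points differs from run to run.
- turntable: Round plywood disc 250 mm across, top 32 mm above the worktop. Origin on its upright axis at worktop level. Starts at a random yaw, turns both ways (a full turn from the start), friction about 1 N at the rim, stops when not pushed. 68 mm from the axis, on its own +x, +y, -x, -y: four black seat rings (47 mm outside, 41 inside, 8 high), a loose part standing in each.
- peg_0 (a point): Top centre of one of four equal upright steel pegs, 14 mm across, standing 40 mm out of the turntable (top 72 mm above the worktop), 110 mm from the axis, midway between seats: on the turntable's own diagonals at 45 (this one), 135, 225 and 315 degrees. Any of them may be pushed, from either side.
- collet_0: Spring collet: bare-metal tapering cylinder 34 mm across, 46 high, with dark slots down its side and a bore, in one of the four seats (which one varies). Origin: centre of its underside, z up. The other seats hold two stepped stop pins (no slots, 30 mm across, 63 high, tops 95 mm above the worktop) and a black rubber plug with a knob (35 mm across, 37 high).
Things that resemble listed ones, but are neither listed nor needed, are in the scene too. What is shaped like the collet_0 but green or purple is not meant.

How it is judged:
By the outcome, as a careful person would: the job done as asked, in the order asked, and still so for the second after the job is handed in, with the robot touching nothing.
It also fails if it takes over 38 s, if anything falls off the work surface, if the arm or the gripper's body presses on something with over 40 N, if the wrist force passes 120 N, or if a joint passes its speed limit or range.

ROBOT

A 6-joint arm with a two-finger parallel gripper is mounted at the origin on a cart in front of the work surface, level with it; the furniture and walls round the work are solid. World frame = base frame: x ahead of the robot, y to its left, z up, the work surface at z = 0. Lengths are in mm, angles in rad, forces in N, time in s.
With the tool pointing down it reaches from about 400 to 825 mm from the base axis. Payload 7 kg.
Tool frame: the origin (TCP) lies midway between the tips of the shut fingers; the grasp point (between the pads) lies 19 mm behind it (robot.grip_depth is the distance from the TCP to the grasp point, in mm); z points along the fingers, y is the line along which they close (so a half turn about z gives the same grasp; the last joint's range is limited). The gripper opens to 85 mm and grips with 20 to 120 N. Pads are 22 mm wide; open, the fingers measure 114 mm over their backs; the gripper's body (76 mm by 85 mm) begins 54 mm behind the grasp point. The pads swing forward as they close: fully open they stand 13 mm farther back than shut.
Start: joints at [-0.923, 0.359, 0.012, 0, -1.224, -0.288], TCP at [237.631, -631.765, 202.002] pointing down, gripper open.
Joint ranges: [-3.07, 3.07], [-1.43, 2.12], [-1.02, 1.25], [-3.03, 1.67], [-3.05, -0], [-3.03, 3.03]. Speed limits (rad/s): [2.39, 2.39, 3.01, 3.14, 3.14, 3.14].

INTERFACE

Orientations are given as a rotation vector (axis times angle).
In Python, from station import robot, camera gives the robot as it stands.
- The arm moves only by the tool move_arm, never from a script. Its arguments are lists of equal length, an entry for each row: "hand": the closure, from -1 (fully open) to 1 (shut), so that 0 is half open; "slide": the shift along the tool's x, y, z each as a share of 0.15 m, from -1 to 1, a list of three; "roll": the turn about the tool's z as a share of pi/2 rad, from -1 to 1. In form: {"hand": [hand, ...], "slide": [[dx, dy, dz], ...], "roll": [roll, ...]}. A call has 1 to 5 rows; each row is the pose to reach, as a shift and turn from the pose commanded when the call began, along the tool's axes at that moment; what a row does not reach only later rows make up. A row lasts 1/12 s, in which the tool goes at most 41.7 mm and 7.16 degrees, less where a joint would pass 70% of its speed; a pose out of reach is approached as far as the arm can. A call with a number of a shift or a turn outside -1 to 1 is refused whole. A call with a gripper value outside its range is refused whole. The fingers move at their own pace and stop on an object; the grip force is fixed at half the most. Time passes only in rows, so rows that repeat a pose let the fingers close. It gives the time, the measured TCP pose, the force, the opening and the grip force at its end, in the units of the state.
- robot.read_state(): the state, without advancing time (a new reading comes with each control period).
- camera(name): name is "scene" or "side" or "wrist"; returns a dict with "pixels" (400x640x3 uint8, red, green, blue), "vfov" (degrees; the focal length in pixels is half the picture's height over the tangent of half this angle, whatever the lens; pixels are square), "cx", "cy" (the principal point, pixels), "k1" (the pictures are not rectified: a ray, as slopes to the right and down, at radius r is drawn at 1 + k1 r^2 times it, then the intrinsics apply), "world_to_cam" (4x4, takes a point from world to camera coordinates); the wrist camera has in their place "mount" (4x4, takes a point from camera to tool coordinates, whose origin is the TCP and whose axes are the flange's). Camera axes: x right, y down, z forward; pixel columns grow to the right and rows downward; lengths in mm; the calibration is good to about 2 mm. A picture is of the moment at which its call begins: read the wrist's pose just before it. There is no depth.
- robot.hand_in(): hands the job in; it is judged then, once.
The state is a dict: "time_s": time; "joint_pos": joint angles; "joint_vel": joint speeds; "tau": joint torques, N m; "tcp_pos": TCP position; "eef_rot": TCP orientation; "wrist_force": force on the tool from outside, world axes, zero at the start; "moment": the same for the moment, N m; "grip_width": finger opening in mm; "grasp_force": force on a finger pad.
Only numpy, scipy, OpenCV 4.12 (cv2) and the standard library are available. Lean on these libraries where they do the work, as an engineer would, in place of code of your own. Each camera call takes 0.05 s, during which the arm holds its last target. There are 200 camera calls.

## Working session

There is one attempt and no reset: what is moved stays moved. The work goes in short steps, Python scripts to look and compute and a tool call to move; the robot and the scene stay as the last step left them, time stands still between calls to the robot, and variables do not carry over. Pictures are saved under pics/ and viewed, at most 10 in all, crops included, and the job is handed in when it is done.

Besides the shell and the picture viewer there is one more tool, called after "Call:" as name(argument=value, ...) on one line, values as JSON. move_arm: Moves the arm, as the interface text tells. Its arguments: {"type":"object","properties":{"hand":{"type":"array","items":{"type":"number"}},"slide":{"type":"array","items":{"type":"array","items":{"type":"number"}}},"roll":{"type":"array","items":{"type":"number"}}},"required":["hand","slide","roll"]}

```bash
mkdir -p pics
cat > h.py <<'E'
import numpy as np, cv2
from station import robot, camera
def snap(n,f):
    c=camera(n); cv2.imwrite(f'pics/{f}.png',c['pixels'][:,:,::-1]); 
    np.savez(f'{f}.npz',**{k:v for k,v in c.items()}); return c
def cast(c,uv,z):
    f=200/np.tan(np.radians(float(c['vfov']))/2)
    K=np.array([[f,0,float(c['cx'])],[0,f,float(c['cy'])],[0,0,1]])
    p=cv2.undistortPoints(np.array(uv,float).reshape(-1,1,2),K,np.array([float(c['k1']),0,0,0,0.]))[:,0]
    T=np.array(c['world_to_cam']); R=T[:3,:3]; o=-R.T@T[:3,3]
    d=np.c_[p,np.ones(len(p))]@R
    return o+d*((z-o[2])/d[:,2])[:,None]
def proj(c,P):
    f=200/np.tan(np.radians(float(c['vfov']))/2)
    T=np.array(c['world_to_cam']); q=np.atleast_2d(P)@T[:3,:3].T+T[:3,3]
    s=q[:,:2]/q[:,2:]; s=s*(1+float(c['k1'])*(s**2).sum(1,keepdims=True))
    return s*f+[float(c['cx']),float(c['cy'])]
E
python3 - <<'E'
from h import *
a=snap('scene','s0');b=snap('side','d0')
for c in(a,b): print(c['vfov'],c['cx'],c['cy'],c['k1'],np.round(np.array(c['world_to_cam']),2).tolist())
print(robot.read_state())
E
```

```text
48.170023535735496 319.0387243809885 183.69856091651815 0.0018857860887545362 [[0.63, -0.78, -0.01, -310.63], [-0.5, -0.4, -0.77, 309.36], [0.6, 0.48, -0.64, 598.1], [0.0, 0.0, 0.0, 1.0]]
46.479151788809915 320.69087863137264 196.05055277786778 -0.0785125862975406 [[-0.96, -0.29, -0.02, 479.93], [-0.08, 0.32, -0.94, 137.23], [0.28, -0.9, -0.33, 852.91], [0.0, 0.0, 0.0, 1.0]]
{'time_s': 0.1, 'joint_pos': array([-9.22929122e-01,  3.59336071e-01,  1.11849709e-02, -3.07922617e-04,
       -1.22411106e+00, -2.88097573e-01]), 'joint_vel': array([-0.00010557, -0.00169323,  0.00278464,  0.00068707, -0.00212933,
        0.00134934]), 'tau': array([-1.90799816e-03, -5.84765303e+01,  2.94109154e+01,  6.95468590e+00,
       -3.17354876e-03, -5.42413261e-06]), 'tcp_pos': array([ 237.45036575, -631.36364064,  201.15907459]), 'eef_rot': array([ 5.61847755e-01, -3.09053322e+00, -2.25981197e-03]), 'wrist_force': array([ 0.32562876,  0.05904235, -0.10099332]), 'moment': array([ 0.00579893, -0.01743576,  0.00679618]), 'grasp_force': 0.0, 'grip_width': 85.36867412555465}
```

View pics/s0.png

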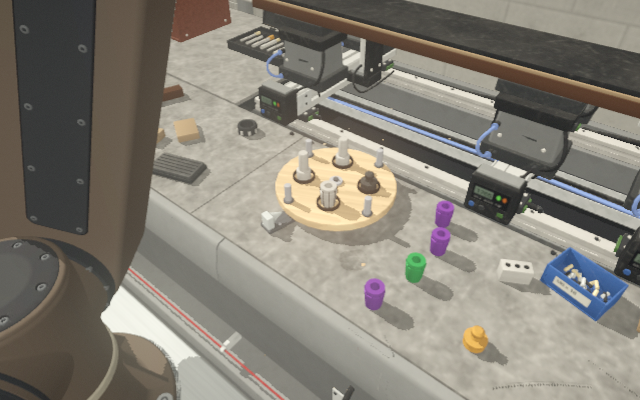

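View pics/d0.png

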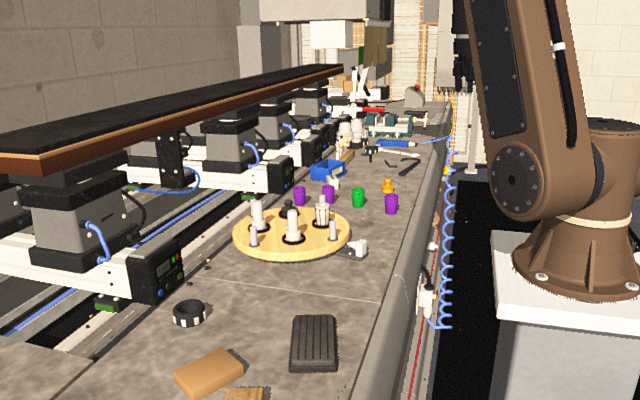

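The scene view shows the turntable around (336,186), with the collet at (328,195), the pointer block at (273,218) and pegs at (288,193), (308,149), (379,158) and (367,206). In the side view the table is at (292,232), the collet at (322,210) and the pointer at (356,248).

Run:
```python
from h import *
a=dict(np.load('s0.npz'));b=dict(np.load('d0.npz'))
for c,n,mn in((a,'s',(336,186)),(b,'d',(292,232))):
    hsv=cv2.cvtColor(c['pixels'],cv2.COLOR_RGB2HSV)
    m=cv2.inRange(hsv,(12,70,120),(28,255,255))
    k,l,st,ce=cv2.connectedComponentsWithStats(m)
    i=[j for j in range(1,k) if st[j,4]>1000 and abs(ce[j]-mn).max()<40]
    print(n,[(st[j].tolist(),ce[j].round(1).tolist()) for j in i])
    m=np.isin(l,i).astype(np.uint8)
    h=cv2.convexHull(np.argwhere(m)[:,::-1].astype(np.float32))[:,0]
    P=cast(c,h,32)[:,:2]
    # upper (top-edge) hull pts only: fit circle R=125 on far side of the camera
    T=c['world_to_cam'];o=-T[:3,:3].T@T[:3,3]
    ctr=P.mean(0)
    from scipy.optimize import least_squares
    for _ in range(3):
        d=(P-ctr)@(ctr-o[:2]); s=d>0
        r=least_squares(lambda q:np.linalg.norm(P[s]-q,axis=1)-125,ctr,loss='soft_l1'); ctr=r.x
    print(n,'centre',ctr,'res',np.abs(r.fun).mean(), 'cam',o)
    x,y=mn
    cr=c['pixels'][y-60:y+60,x-80:x+80]
    cv2.imwrite(f'pics/{n}z.png',cv2.resize(cr,None,fx=5,fy=5,interpolation=cv2.INTER_CUBIC)[:,:,::-1])
```

```text
s [([276, 147, 121, 84, 5381], [337.0, 190.6])]
s centre [563.44915917   9.79434328] res 1.1671174067935035 cam [  -7.81147799 -409.59261873  618.13327845]
d [([231, 206, 119, 56, 3819], [290.4, 236.3])]
d centre [565.94121468   9.20216828] res 0.3822302070692851 cam [227.31122842 863.3728411  423.72184046]
```

View pics/sz.png

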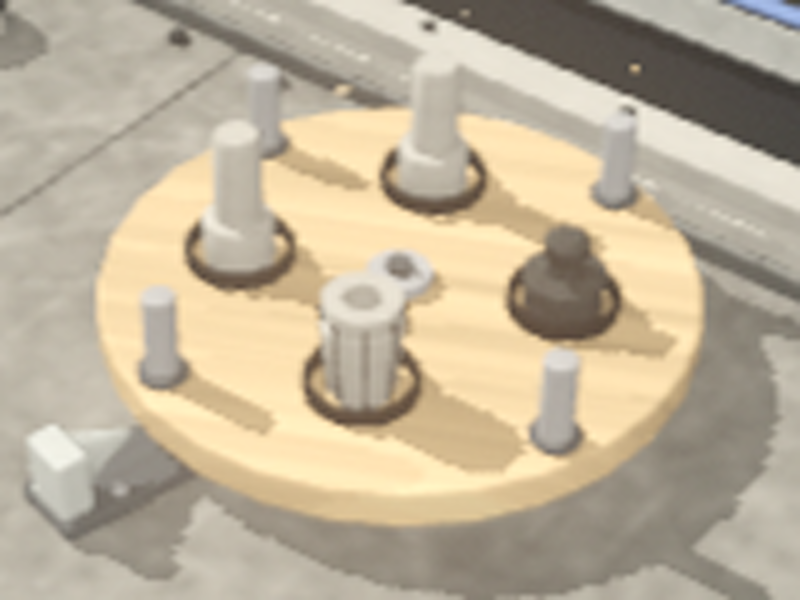

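View pics/dz.png

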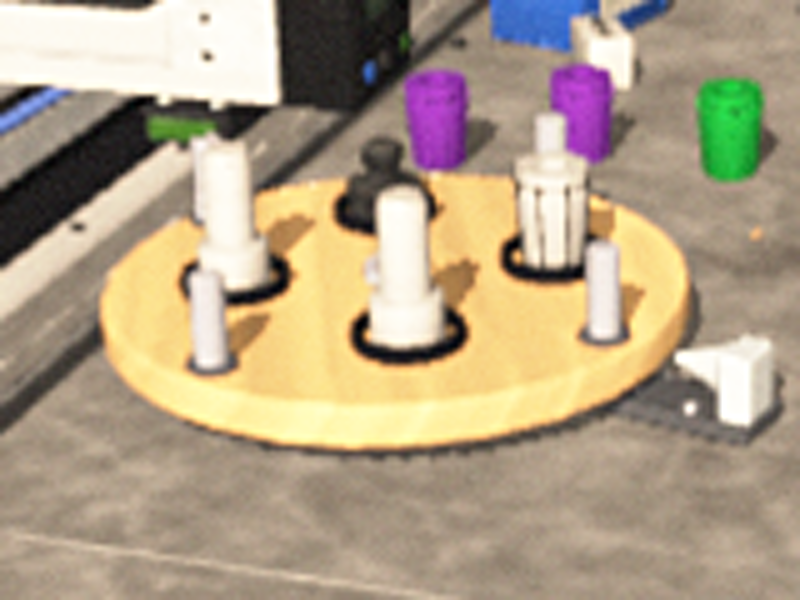

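The scene zoom shows the slotted collet at (361,294) zoomed, with its ring at (362,382). The peg tops are at (159,294), (264,72), (619,117) and (561,358), and the pointer block is at lower left. The side zoom shows peg tops at (206,276), (603,248), (550,120) and (203,142), and the pointer cone tip at (677,357).

Run:
```python
from h import *
a=dict(np.load('s0.npz'));b=dict(np.load('d0.npz'))
def px(z,off): return np.array(z,float)/5-.4+off
so,do=(256,126),(212,172)
Ps=cast(a,px([(159,294),(264,72),(619,117),(561,358)],so),72)[:,:2]
Pd=cast(b,px([(603,248),(206,276),(203,142),(550,120)],do),72)[:,:2]
for P in(Ps,Pd,(Ps+Pd)/2):
    c=P.mean(0); v=P-c
    print(P.round(1).tolist(),'c',c.round(1),'r',np.linalg.norm(v,axis=1).round(1),'ang',np.degrees(np.arctan2(v[:,1],v[:,0])).round(1))
C=((Ps+Pd)/2).mean(0)
def rep(n,q,c0):
    v=q[:,:2]-c0; print(n,q[:,:2].round(1).tolist(),np.linalg.norm(v,axis=1).round(1),np.degrees(np.arctan2(v[:,1],v[:,0])).round(1))
cs,cd=Ps.mean(0),Pd.mean(0)
rep('col s',cast(a,px([(362,297)],so),78),cs); rep('col d',cast(b,px([(551,163)],do),78),cd)
rep('rings s',cast(a,px([(362,380),(240,245),(433,172),(563,295)],so),40),cs)
rep('rings d',cast(b,px([(551,255),(409,332),(236,277),(386,207)],do),40),cd)
for z in(35,40,46):
  print(z);rep('blk s',cast(a,px([(59,448)],so),z),cs); rep('blk d',cast(b,px([(745,346)],do),z),cd)
for z in(20,24,28,32): print(z);rep('tip d',cast(b,px([(677,357)],do),z),cd)
print(proj(a,[[C[0],C[1],32]]),C)
```

```text
[[463.8, 50.7], [604.1, 115.4], [670.7, -23.6], [528.2, -90.2]] c [566.7  13.1] r [109.5 108.9 110.3 110.2] ang [ 159.9   69.9  -19.4 -110.5]
[[461.3, 51.4], [601.8, 116.2], [667.9, -22.9], [525.7, -88.1]] c [564.2  14.2] r [109.4 108.8 110.2 109.2] ang [ 160.1   69.8  -19.6 -110.6]
[[462.5, 51.0], [602.9, 115.8], [669.3, -23.2], [526.9, -89.1]] c [565.4  13.6] r [109.5 108.9 110.2 109.7] ang [ 160.    69.8  -19.5 -110.5]
col s [[504.7, -15.6]] [68.3] [-155.2]
col d [[504.1, -19.5]] [68.8] [-150.7]
rings s [[501.3, -18.5], [536.0, 72.5], [626.2, 39.7], [592.0, -50.6]] [72.6 66.9 65.2 68.6] [-154.2  117.3   24.1  -68.4]
rings d [[501.9, -9.6], [533.4, 79.5], [623.1, 46.0], [590.2, -44.6]] [66.7 72.2 67.  64.2] [-159.1  115.2   28.4  -66.1]
35
blk s [[404.8, 50.9]] [166.2] [166.9]
blk d [[404.6, 48.5]] [163.2] [167.9]
40
blk s [[401.3, 46.9]] [168.8] [168.4]
blk d [[402.4, 59.0]] [167.9] [164.5]
46
blk s [[397.0, 42.2]] [172.1] [170.3]
blk d [[399.6, 71.5]] [174.3] [160.8]
20
tip d [[435.7, 34.1]] [129.9] [171.2]
24
tip d [[433.7, 42.3]] [133.5] [167.8]
28
tip d [[431.6, 50.5]] [137.4] [164.7]
32
tip d [[429.5, 58.7]] [141.8] [161.7]
[[334.75301905 181.67425333]] [565.41667861  13.61852238]
```

Clockwise turn needed is about 38° (collet at 205°, pointer near 167°). I'll transit with the fingers shut at z≈200.

Call:
move_arm(hand=[1,1,1,1,1], slide=[[-0.14,0.17,0],[-0.28,0.34,0],[-0.42,0.51,0],[-0.56,0.68,0],[-0.7,0.86,0]], roll=[0,0,0,0,0])

```text
time_s: 0.52
tcp_pos: [290.5, -472.6, 201.4]
eef_rot: [0.561, -3.091, -0.001]
wrist_force: [1.3, 0.1, -0.7]
grip_width: 25.9
grasp_force: 0.0
```

Call:
move_arm(hand=[1,1,1,1,1], slide=[[-0.14,0.17,0],[-0.28,0.34,0],[-0.42,0.51,0],[-0.56,0.68,0],[-0.7,0.86,0]], roll=[0,0,0,0,0])

```text
time_s: 0.93
tcp_pos: [343.4, -314.8, 201.8]
eef_rot: [0.562, -3.091, -0.0]
wrist_force: [0.6, -0.2, 0.4]
grip_width: 0.1
grasp_force: 0.0
```

Call:
move_arm(hand=[1,1,1,1,1], slide=[[-0.14,0.17,0],[-0.28,0.34,0],[-0.42,0.51,0],[-0.56,0.68,0],[-0.7,0.86,0]], roll=[0,0,0,0,0])

```text
time_s: 1.35
tcp_pos: [396.2, -157.1, 202.0]
eef_rot: [-0.562, 3.091, 0.0]
wrist_force: [0.4, -1.2, 0.7]
grip_width: 0.3
grasp_force: 0.0
```

Call:
move_arm(hand=[1,1,1,1,1], slide=[[-0.14,0.17,0],[-0.28,0.34,0],[-0.42,0.51,0],[-0.56,0.68,0],[-0.7,0.86,0]], roll=[0,0,0,0,0])

```text
time_s: 1.77
tcp_pos: [449.0, 0.7, 202.0]
eef_rot: [-0.562, 3.091, 0.0]
wrist_force: [0.6, -0.2, 0.4]
grip_width: 0.2
grasp_force: 0.0
```

```bash
cat >> h.py <<'E'
from scipy.spatial.transform import Rotation as Ro
def tool():
    s=robot.read_state(); M=np.eye(4); M[:3,:3]=Ro.from_rotvec(s['eef_rot']).as_matrix(); M[:3,3]=s['tcp_pos']; return s,M
def wrist(f):
    s,M=tool(); c=camera('wrist'); cv2.imwrite(f'pics/{f}.png',c['pixels'][:,:,::-1])
    c['world_to_cam']=np.linalg.inv(M@np.array(c['mount'])); np.savez(f'{f}.npz',**c); return c
E
python3 - <<'E'
from h import *
s,M=tool();print(s['time_s'],s['tcp_pos'].round(1),M[:3,:3].round(3).tolist(),s['grip_width'])
c=wrist('w1'); print(c['vfov'],np.array(c['mount']).round(2).tolist(), proj(c,[[565,14,32],[404,47,35],[462.5,51,72],[504,-15,78]]).round())
E
```

```text
1.7667 [449.    0.7 202. ] [[-0.936, -0.352, 0.0], [-0.352, 0.936, 0.0], [-0.0, 0.0, -1.0]] 0.19212091368526868
60.15520373381496 [[-0.0, -0.95, -0.3, 76.6], [1.0, -0.0, 0.0, -0.28], [-0.0, -0.3, 0.95, -171.97], [0.0, 0.0, 0.0, 1.0]] [[295. 270.]
 [380. 145.]
 [366. 212.]
 [284. 230.]]
```

View pics/w1.png

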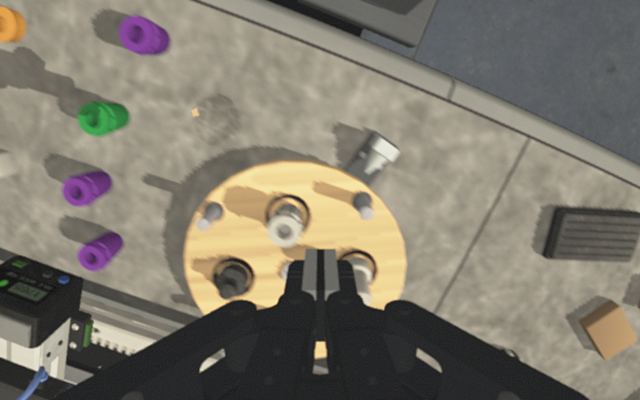

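The wrist view shows the collet at (286,225), the target peg at (364,205) and the pointer block at (378,152), which agrees with my predictions. Next I roll and descend behind the peg.

Call:
move_arm(hand=[1,1,1,1,1], slide=[[0,0.02,0.1],[0,0.05,0.2],[0,0.05,0.3],[0,0.05,0.4],[0,0.05,0.5]], roll=[0.08,0.16,0.24,0.32,0.39])

```text
time_s: 2.23
tcp_pos: [446.1, 6.2, 126.2]
eef_rot: [-0.405, -3.115, -0.0]
wrist_force: [-0.1, -0.4, 0.2]
grip_width: -0.2
grasp_force: 0.0
```

Call:
move_arm(hand=[1,1,1,1,1], slide=[[0,0,0.1],[0,0,0.2],[0,0,0.35],[0,0,0.5],[0,0,0.5]], roll=[0.06,0.06,0.06,0.06,0.06])

```text
time_s: 2.65
tcp_pos: [443.4, 5.0, 48.5]
eef_rot: [-0.543, -3.088, 0.005]
wrist_force: [-1.6, -1.0, -0.6]
grip_width: -0.4
grasp_force: 0.0
```

Run:
```python
from h import *
s,M=tool();print(s['time_s'],s['tcp_pos'].round(1),M[:3,:3].round(3).tolist())
c=wrist('w2')
z=cv2.resize(c['pixels'][100:300,200:440],None,fx=3,fy=3,interpolation=cv2.INTER_CUBIC);cv2.imwrite('pics/w2z.png',z[:,:,::-1])
C=np.array([565.4,13.6])
# plan: tool follows disc by phi, 23mm behind the peg at r 112
for phi in range(0,40,6):
    th=np.radians(160-phi); p=C+112*np.array([np.cos(th),np.sin(th)])-21.5*np.array([np.sin(th),-np.cos(th)])
    d=p-s['tcp_pos'][:2]; print(phi,p.round(1),(d@M[:2,:2]/150).round(3))
```

```text
2.65 [443.4   5.   48.5] [[-0.94, 0.341, -0.006], [0.341, 0.94, -0.002], [0.005, -0.004, -1.0]]
0 [452.8  31.7] [0.002 0.189]
6 [455.3  43.4] [0.013 0.267]
12 [459.   54.7] [0.015 0.347]
18 [463.9  65.6] [0.01  0.426]
24 [469.9  75.9] [-0.004  0.505]
30 [476.9  85.6] [-0.027  0.581]
36 [484.9  94.4] [-0.057  0.655]
```

View pics/w2z.png

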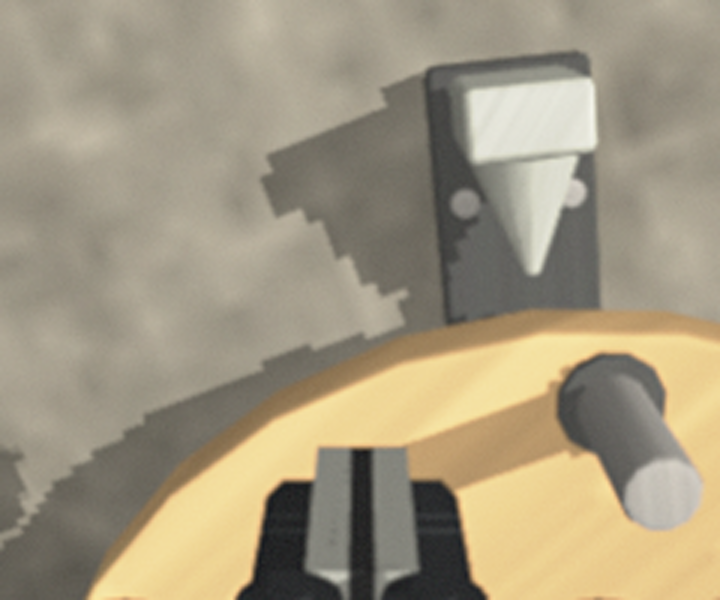

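The crop shows the shut fingers beside the peg, with clear space between them. The pointer block top is at about (532,121) zoomed and the cone tip at (533,274). I'll compute the pointer angle while starting the gentle push.

Call:
move_arm(hand=[1,1,1,1,1], slide=[[0,0.07,0],[0,0.13,0],[0,0.165,0],[0.002,0.19,0],[0.004,0.215,0]], roll=[0,0,0,0,0.015])

```text
time_s: 3.12
tcp_pos: [457.4, 37.6, 52.8]
eef_rot: [0.577, 3.087, 0.001]
wrist_force: [0.5, 1.2, 0.2]
grip_width: -0.1
grasp_force: 0.0
```

Run:
```python
from h import *
c=dict(np.load('w2.npz'))
C=np.array([565.4,13.6])
px=lambda z:(np.array(z,float)-1)/3+[200,100]
def rep(n,uv,z):
    q=cast(c,px(uv),z)[:,:2]; v=q-C; print(n,z,q.round(1).tolist(),np.linalg.norm(v,axis=1).round(1),np.degrees(np.arctan2(v[:,1],v[:,0])).round(2)); return q
for z in(35,38,41):
    q=rep('blk',[(466,92),(595,78),(597,150),(470,163)],z)
    print('side',np.linalg.norm(q[1]-q[0]),np.linalg.norm(q[2]-q[1]),'dir',[round(float(np.degrees(np.arctan2(*w[::-1]))),1) for w in (q[0]-q[1],q[0]-q[3],q[1]-q[2])],'ctr',q.mean(0),np.degrees(np.arctan2(*(q.mean(0)-C)[::-1])))
for z in(18,22,26,30): rep('tip',[(533,274)],z)
for z in(3,6): q=rep('bolts',[(465,204),(574,193)],z); d=q.mean(0)-C; print(np.degrees(np.arctan2(d[1],d[0])),np.linalg.norm(d),np.degrees(np.arctan2(*(q[0]-q[1])[::-1])))
rep('peg',[(665,493)],72)
```

```text
blk 35 [[396.3, 42.0], [401.7, 64.3], [414.2, 61.0], [408.6, 38.7]] [171.4 171.4 158.5 158.8] [170.46 162.78 162.59 170.91]
side 22.966504527928272 12.866593284334698 dir [-103.5, 164.9, 165.1] ctr [405.21190131  51.51377439] 166.68410950334496
blk 38 [[396.0, 41.8], [401.2, 63.8], [413.5, 60.6], [408.1, 38.6]] [171.8 171.7 159.  159.3] [170.54 162.99 162.82 170.98]
side 22.595869522409256 12.65895133049928 dir [-103.5, 164.9, 165.1] ctr [404.68561715  51.19379829] 166.83427632250365
blk 41 [[395.6, 41.7], [400.8, 63.3], [412.8, 60.1], [407.5, 38.5]] [172.1 172.  159.5 159.9] [170.61 163.21 163.06 171.06]
side 22.225234516890254 12.451309376663806 dir [-103.5, 164.9, 165.1] ctr [404.15933299  50.8738222 ] 166.98364541751366
tip 18 [[437.9, 44.3]] [131.1] [166.47]
tip 22 [[436.6, 44.0]] [132.3] [166.71]
tip 26 [[435.3, 43.8]] [133.5] [166.94]
tip 30 [[434.0, 43.5]] [134.7] [167.16]
bolts 3 [[422.9, 36.1], [428.5, 58.8]] [144.3 144.2] [171.03 161.72]
166.37470854423708 143.74490705912407 -103.92789667071573
bolts 6 [[422.2, 36.0], [427.7, 58.5]] [145.  144.8] [171.1  161.95]
166.52679581472634 144.4047568908305 -103.92789667071567
peg 72 [[462.8, 50.3]] [109.] [160.34]
```

Call:
move_arm(hand=[1,1,1,1,1], slide=[[0.005,0.038,0],[0.008,0.077,0],[0.008,0.116,0],[0.007,0.155,0],[0.004,0.193,0]], roll=[0.033,0.067,0.1,0.133,0.167])

```text
time_s: 3.53
tcp_pos: [467.1, 64.7, 52.6]
eef_rot: [0.981, 2.984, 0.001]
wrist_force: [0.1, 0.2, -0.9]
grip_width: 0.5
grasp_force: 0.0
```

Call:
move_arm(hand=[1,1,1,1,1], slide=[[0.005,0.038,0],[0.008,0.075,0],[0.008,0.105,0],[0.007,0.125,0],[0.007,0.14,0]], roll=[0.033,0.067,0.1,0.115,0.12])

```text
time_s: 3.95
tcp_pos: [478.8, 82.2, 52.6]
eef_rot: [1.255, 2.879, 0.001]
wrist_force: [-0.7, -0.3, 1.1]
grip_width: 0.2
grasp_force: 0.0
```

```bash
cat > m.py <<'E'
from h import *
import sys
n=sys.argv[1]
s,M=tool();t=s['tcp_pos'];C=np.array([565.4,13.6]);v=t[:2]-C
print(s['time_s'],t.round(1),'tool polar',np.linalg.norm(v),np.degrees(np.arctan2(v[1],v[0])),'ty',np.degrees(np.arctan2(M[1,1],M[0,1])))
a=snap('scene','s'+n);b=snap('side','d'+n)
zs=[cv2.resize(c['pixels'][y-60:y+60,x-65:x+65],None,fx=4,fy=4,interpolation=cv2.INTER_CUBIC) for c,(x,y) in((a,(336,186)),(b,(292,232)))]
cv2.imwrite(f'pics/z{n}.png',np.vstack([zs[0],zs[1]])[:,:,::-1] if 0 else cv2.resize(np.hstack(zs),(800,int(480*800/1040)),interpolation=cv2.INTER_AREA)[:,:,::-1])
E
python3 m.py 3
```

```text
3.95 [478.8  82.2  52.6] tool polar 110.43798520490712 141.61834649894314 ty 42.90340157683804
```

View pics/z3.png

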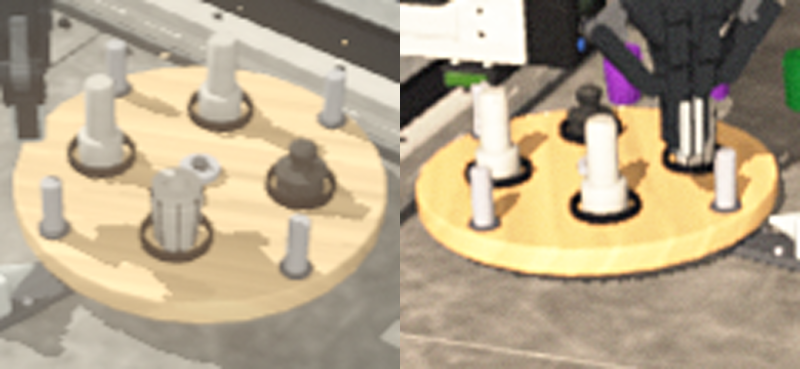

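The crops show the pegs apparently unmoved, with the arm near the rim. I'll check this numerically before moving again.

Run:
```python
from h import *
s,M=tool();print(s['time_s'],s['tcp_pos'])
for o,n in(('s0','s3'),('d0','d3')):
    a=dict(np.load(o+'.npz'));b=dict(np.load(n+'.npz'))
    print(n,np.abs(a['world_to_cam']-b['world_to_cam']).max(),'tcp',proj(b,[s['tcp_pos'],s['tcp_pos']+[0,0,100]]).round(1).tolist(),'pegs if unmoved',proj(b,[[462.5,51,72],[602.9,115.8,72]]).round().tolist())
    C=np.array([565.4,13.6])
    for phi in(0,20,25,30):
        q=[]
        for th in(160,70,-20,-110): t=np.radians(th-phi); q.append([*(C+110*np.array([np.cos(t),np.sin(t)])),60])
        uv=proj(b,q).round().astype(int); print(phi,uv.tolist(),[b['pixels'][v,u].tolist() for u,v in uv])
```

```text
4.05 [478.72674588  81.96218382  52.4162402 ]
s3 0.0 tcp [[281.2, 182.0], [277.9, 140.2]] pegs if unmoved [[287.0, 185.0], [308.0, 140.0]]
0 [[287, 190], [308, 145], [379, 154], [367, 202]] [[180, 174, 167], [179, 173, 166], [178, 173, 168], [179, 173, 165]]
20 [[281, 178], [324, 141], [387, 164], [348, 207]] [[251, 225, 177], [156, 150, 138], [190, 183, 170], [207, 180, 137]]
25 [[280, 175], [328, 140], [388, 167], [343, 208]] [[255, 233, 185], [183, 176, 162], [190, 176, 155], [209, 183, 139]]
30 [[280, 172], [333, 140], [389, 170], [338, 208]] [[226, 205, 170], [193, 187, 173], [204, 179, 138], [189, 163, 124]]
d3 0.0 tcp [[319.3, 235.6], [318.1, 186.4]] pegs if unmoved [[332.0, 221.0], [252.0, 227.0]]
0 [[332, 227], [252, 233], [252, 205], [321, 200]] [[249, 242, 236], [248, 242, 238], [245, 235, 222], [46, 45, 48]]
20 [[318, 232], [241, 227], [266, 201], [333, 204]] [[251, 221, 142], [253, 230, 147], [152, 138, 118], [167, 147, 126]]
25 [[313, 234], [240, 226], [270, 200], [335, 206]] [[251, 224, 141], [252, 227, 137], [155, 141, 121], [105, 92, 79]]
30 [[309, 234], [238, 224], [274, 199], [337, 207]] [[248, 213, 129], [254, 226, 138], [106, 99, 87], [91, 79, 73]]
```

Run:
```python
from h import *
s,M=tool();t=s['tcp_pos']
c=dict(np.load('w2.npz')); Mi=np.linalg.inv(c['world_to_cam'])@np.linalg.inv(c['mount'])
print('w2 tcp proj zoomed',((proj(c,[(Mi@[0,0,d,1])[:3] for d in(0,-20,-40)])-[200,100])*3).round().tolist())
o=[]
for n,(x,y) in(('s3',(295,165)),('d3',(315,205))):
    b=dict(np.load(n+'.npz')); im=cv2.resize(b['pixels'][y-50:y+50,x-40:x+40],None,fx=5,fy=5,interpolation=cv2.INTER_CUBIC)
    for p in proj(b,[t,t+[0,0,20],t+[0,0,40]]): cv2.circle(im,tuple(int(v) for v in (p-[x-40,y-50])*5),4,(255,0,0),-1)
    o.append(im)
cv2.imwrite('pics/chk.png',np.hstack(o)[:,:,::-1])
```

```text
w2 tcp proj zoomed [[359.0, 418.0], [359.0, 468.0], [359.0, 531.0]]
```

View pics/chk.png

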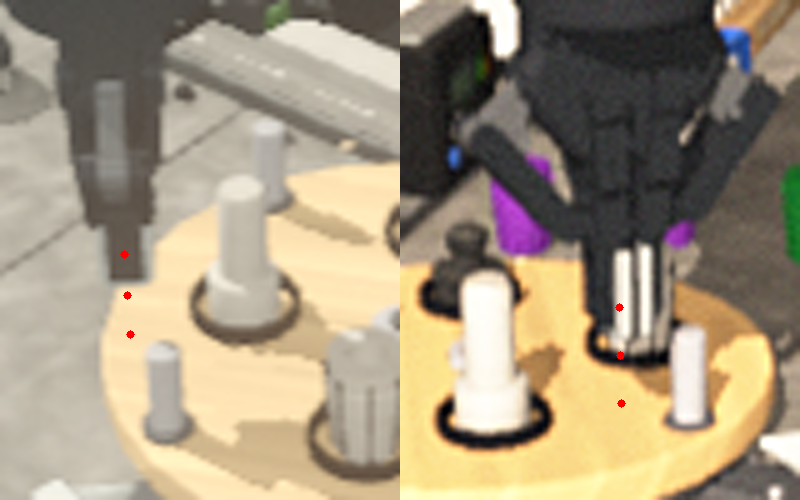

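The fingertips sit about 23–26 mm above the reported TCP: the red dots in the check crop at TCP+20 mm mark the real tips. The sweep therefore passed just over the peg and the disc has not moved. I'll go back raised and descend deeper behind the peg.

Call:
move_arm(hand=[1,1,1,1,1], slide=[[0,0,-0.2],[-0.05,-0.15,-0.2],[-0.1,-0.3,-0.2],[-0.17,-0.45,-0.2],[-0.217,-0.51,-0.2]], roll=[0,-0.075,-0.15,-0.225,-0.3])

```text
time_s: 4.47
tcp_pos: [442.4, 3.7, 82.2]
eef_rot: [-0.537, -3.095, -0.0]
wrist_force: [-0.5, -0.9, -1.0]
grip_width: -0.0
grasp_force: 0.0
```

Call:
move_arm(hand=[1,1,1,1,1], slide=[[0,0,0.05],[0,0,0.12],[0,0,0.2],[0,0,0.28],[0,0,0.28]], roll=[0,0,0,0,0])

```text
time_s: 4.88
tcp_pos: [443.2, 5.2, 38.1]
eef_rot: [-0.55, -3.09, 0.002]
wrist_force: [-0.5, 0.7, 0.2]
grip_width: -0.0
grasp_force: 0.0
```

Call:
move_arm(hand=[1,1,1,1,1], slide=[[0,0,0.03],[0,0,0.06],[0,0,0.09],[0,0,0.09],[0,0,0.09]], roll=[0,0,0,0,0])

```text
time_s: 5.3
tcp_pos: [444.5, 5.5, 26.5]
eef_rot: [-0.547, -3.093, 0.0]
wrist_force: [0.4, -0.2, 0.5]
grip_width: -0.3
grasp_force: 0.0
```

Run:
```python
from h import *
s,M=tool();t=s['tcp_pos'];print(s['time_s'],t.round(1),'ty',np.degrees(np.arctan2(M[1,1],M[0,1])),s['wrist_force'])
o=[]
for n,(x,y) in(('scene',(290,180)),('side',(325,215))):
    b=snap(n,n[0]+'4'); im=cv2.resize(b['pixels'][y-50:y+50,x-40:x+40],None,fx=5,fy=5,interpolation=cv2.INTER_CUBIC)
    for p in proj(b,[t,t+[0,0,20],t+[0,0,40]]): cv2.circle(im,tuple(int(v) for v in (p-[x-40,y-50])*5),3,(255,0,0),-1)
    o.append(im)
cv2.imwrite('pics/chk2.png',np.hstack(o)[:,:,::-1])
```

```text
5.3 [444.5   5.5  26.5] ty 69.92999803539892 [ 0.35819743 -0.16112257  0.52775981]
```

View pics/chk2.png

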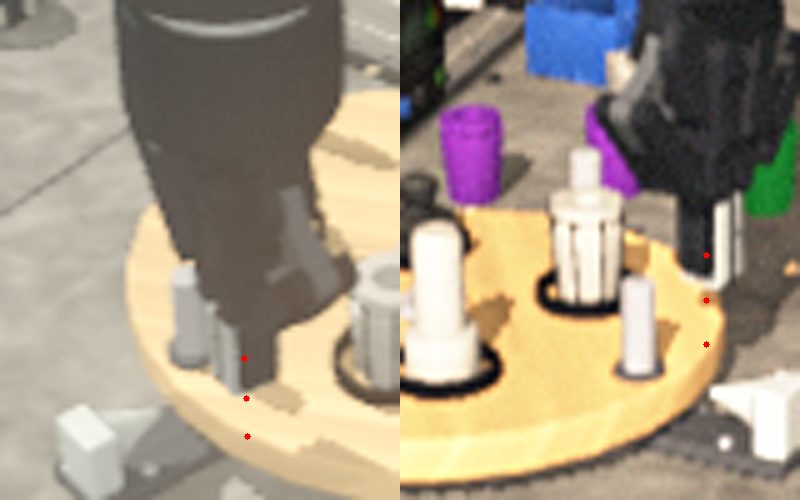

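The tips are now near z≈51, beside the lower half of the peg and clear of the collet. Repeating the gentle push.

Call:
move_arm(hand=[1,1,1,1,1], slide=[[0,0.07,0],[0,0.12,0],[0,0.15,0],[0.001,0.175,0],[0.003,0.2,0]], roll=[0,0,0,0,0.01])

```text
time_s: 5.82
tcp_pos: [454.4, 34.2, 26.5]
eef_rot: [-0.571, -3.089, 0.0]
wrist_force: [-0.0, -3.5, 1.0]
grip_width: -0.1
grasp_force: 0.8
```

Call:
move_arm(hand=[1,1,1,1,1], slide=[[0.003,0.025,0],[0.006,0.055,0],[0.008,0.085,0],[0.008,0.115,0],[0.007,0.145,0]], roll=[0.02,0.045,0.07,0.1,0.125])

```text
time_s: 6.23
tcp_pos: [460.6, 54.5, 26.3]
eef_rot: [-0.876, -3.016, 0.001]
wrist_force: [-1.1, -1.0, 0.3]
grip_width: 0.1
grasp_force: 0.6
```

```bash
cat > r.py <<'E'
from h import *
import sys
# dark blobs (seat rings) cast at z=40, polar about C
C=np.array([565.4,13.6])
def rings(c):
    g=c['pixels'].max(2); m=(g<75).astype(np.uint8)
    k,l,st,ce=cv2.connectedComponentsWithStats(m); out=[]
    for i in range(1,k):
        if 12<st[i,2]<35 and 6<st[i,3]<32 and st[i,4]>30:
            x,y,w,h=st[i,:4]; q=cast(c,[(x+(w-1)/2,y+h-1)],40)[0,:2]-C
            if np.linalg.norm(q)<115: out.append((round(float(np.degrees(np.arctan2(q[1],q[0]))),1),round(float(np.linalg.norm(q))),st[i].tolist()))
    return sorted(out)
if __name__=='__main__':
    s,M=tool();v=s['tcp_pos'][:2]-C
    print(s['time_s'],s['tcp_pos'].round(1),'polar',np.linalg.norm(v).round(1),np.degrees(np.arctan2(v[1],v[0])).round(2),'ty',np.degrees(np.arctan2(M[1,1],M[0,1])).round(1),s['wrist_force'].round(1))
    for n in('scene','side'):
        c=snap(n,n[0]+sys.argv[1]); print(n,*rings(c),sep='\n ')
        c=dict(np.load(('s0' if n=='scene' else 'd0')+'.npz')); print(' initial',*rings(c),sep='\n ')
E
python3 r.py 5
```

```text
6.2333 [460.6  54.5  26.3] polar 112.5 158.67 ty 57.6 [-1.1 -1.   0.3]
scene
 initial
side
 (-93.4, 40, [290, 201, 16, 17, 137])
 (38.5, 68, [249, 221, 21, 9, 65])
 (105.7, 99, [275, 234, 22, 11, 76])
 initial
 (54.5, 66, [257, 223, 13, 10, 41])
 (114.5, 101, [283, 234, 22, 11, 78])
 (179.9, 68, [313, 219, 16, 9, 45])
```

Call:
move_arm(hand=[1,1,1,1,1], slide=[[0.005,0.032,0],[0.01,0.07,0],[0.013,0.11,0],[0.014,0.15,0],[0.012,0.19,0]], roll=[0.027,0.06,0.094,0.13,0.163])

```text
time_s: 6.75
tcp_pos: [474.4, 79.3, 26.3]
eef_rot: [-1.252, -2.881, 0.001]
wrist_force: [0.6, -1.4, -0.2]
grip_width: 0.0
grasp_force: 0.6
```

Call:
move_arm(hand=[1,1,1,1,1], slide=[[0.005,0.03,0],[0.006,0.045,0],[0.007,0.055,0],[0.007,0.055,0],[0.007,0.055,0]], roll=[0.025,0.04,0.05,0.05,0.05])

```text
time_s: 7.17
tcp_pos: [481.3, 84.0, 26.4]
eef_rot: [-1.356, -2.829, -0.005]
wrist_force: [-0.4, -0.1, -0.5]
grip_width: -0.3
grasp_force: 0.1
```

```bash
python3 r.py 6
```

```text
7.1667 [481.3  84.   26.4] polar 109.7 140.07 ty 38.8 [-0.4 -0.1 -0.5]
scene
 initial
side
 (20.4, 61, [254, 219, 15, 7, 36])
 (93.8, 97, [265, 233, 22, 11, 77])
 initial
 (54.5, 66, [257, 223, 13, 10, 41])
 (114.5, 101, [283, 234, 22, 11, 78])
 (179.9, 68, [313, 219, 16, 9, 45])
```

The disc is turning with the push (about 31° so far by contact kinematics). I'll back off slightly, rise, and measure with an unobstructed view.

Call:
move_arm(hand=[1,1,1,1,1], slide=[[0.03,-0.06,0],[0.05,-0.08,-0.25],[0.1,-0.08,-0.5],[0.15,-0.08,-0.75],[0.2,-0.08,-1]], roll=[0,0,0,0,0])

```text
time_s: 7.68
tcp_pos: [458.4, 89.9, 178.0]
eef_rot: [-1.328, -2.823, -0.021]
wrist_force: [1.1, 0.3, -0.6]
grip_width: -0.1
grasp_force: 0.0
```

Call:
move_arm(hand=[1,1,1], slide=[[0,0,0],[0,0,0],[0,0,0]], roll=[0,0,0])

```text
time_s: 7.93
tcp_pos: [458.9, 90.2, 176.2]
eef_rot: [-1.329, -2.823, -0.022]
wrist_force: [0.5, 0.2, -0.2]
grip_width: 0.4
grasp_force: 0.0
```

```bash
python3 r.py 7
python3 - <<'E'
from h import *
w=wrist('w7'); C=np.array([565.4,13.6])
q=[[C[0]+r*np.cos(np.radians(t)),C[1]+r*np.sin(np.radians(t)),z] for r,t,z in((110,129,72),(110,219,72),(68,174,78),(135,166.7,28),(167,166.7,35),(110,39,72),(68,174,32))]
print(proj(w,q).round(1).tolist())
a=dict(np.load('s7.npz'))['pixels'][126:246,266:406]
A=cv2.resize(a,None,fx=2.85,fy=2.85,interpolation=cv2.INTER_CUBIC)   # 342x399
b=dict(np.load('d7.npz'))['pixels'][172:292,220:360]
B=cv2.resize(b,None,fx=2.85,fy=2.85,interpolation=cv2.INTER_CUBIC)
top=np.hstack([A,B])[:, :800]
cv2.imwrite('pics/top7.png',top[:,:,::-1])
cv2.imwrite('pics/w7full.png',w['pixels'][:,:,::-1])
E
```

```text
7.9333 [458.9  90.2 176.2] polar 131.2 144.3 ty 39.6 [ 0.5  0.2 -0.2]
scene
 initial
side
 (-113.0, 41, [295, 208, 17, 11, 103])
 (20.4, 61, [254, 219, 15, 7, 36])
 (93.8, 97, [265, 233, 22, 11, 78])
 (157.3, 87, [313, 226, 18, 9, 49])
 initial
 (54.5, 66, [257, 223, 13, 10, 41])
 (114.5, 101, [283, 234, 22, 11, 78])
 (179.9, 68, [313, 219, 16, 9, 45])
[[360.8, 210.7], [238.7, 320.7], [303.8, 279.4], [270.2, 199.1], [247.4, 174.8], [470.3, 321.3], [305.8, 256.7]]Traceback (most recent call last):
  File "<stdin>", line 7, in <module>
    fid = stack.enter_context(open(os.fspath(file), "rb"))
                              ~~~~^^^^^^^^^^^^^^^^^^^^^^^
FileNotFoundError: [Errno 2] No such file or directory: 'd7.npz'
```

Run:
```python
from h import *
w=dict(np.load('w7.npz'))['pixels'][150:350,220:370]
a=snap('scene','sc7')['pixels'][139:234,272:402]; b=snap('side','sd7')['pixels'][190:285,225:355]
z=lambda i,W,H:cv2.resize(i,(W,H),interpolation=cv2.INTER_CUBIC)
L=z(w,450,600); R=np.vstack([z(a,350,256),z(b,350,256),np.zeros((88,350,3),np.uint8)])
cv2.imwrite('pics/fin.png',np.hstack([L,R])[:,:,::-1])
```

```text
(no output)
```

View pics/fin.png

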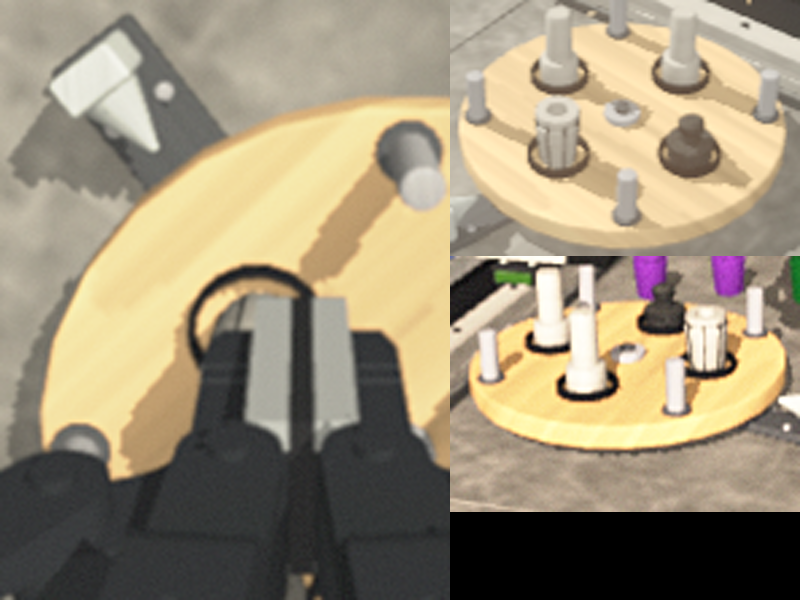

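```bash
cat > k.py <<'E'
from h import *
w,a,b=[dict(np.load(n+'.npz')) for n in('w7','sc7','sd7')]
s=350/130; A=lambda q:np.array(q,float)/s-.3+[272,139]; B=lambda q:np.array(q,float)/s-.3+[225,190]; W=lambda q:np.array(q,float)/3-.3+[220,150]
def rep(n,q,c):
    v=q[:,:2]-c; print(n,q[:,:2].round(1).tolist(),np.linalg.norm(v,axis=1).round(1),np.degrees(np.arctan2(v[:,1],v[:,0])).round(1))
ca,cb=np.array([566.7,13.1]),np.array([564.2,14.2])
rep('scene pegs',cast(a,A([(27,75),(317,71),(177,173)]),72),ca); rep('collet',cast(a,A([(109,107)]),78),ca)
rep('side pegs',cast(b,B([(39,77),(305,35),(225,106)]),72),cb); rep('collet',cast(b,B([(256,55)]),78),cb)
rep('wrist peg',cast(w,W([(423,187)]),72),np.array([565.4,13.6])); rep('tip',cast(w,W([(156,150)]),28),np.array([565.4,13.6]))
rep('blk',cast(w,W([(53,88),(123,32),(143,60),(75,118)]).mean(0,keepdims=True),36),np.array([565.4,13.6]))
E
python3 k.py
```

```text
scene pegs [[498.4, 97.0], [636.1, -69.7], [480.9, -55.9]] [108.1 108.  110.1] [ 129.1  -50.  -141.2]
collet [[501.4, 20.2]] [65.7] [173.8]
side pegs [[647.3, 83.3], [477.5, -52.2], [494.6, 99.7]] [108.  109.2 110.3] [  39.7 -142.6  129.2]
collet [[498.0, 14.7]] [66.2] [179.6]
wrist peg [[496.9, 98.1]] [108.8] [129.]
tip [[435.5, 45.1]] [133.7] [166.4]
blk [[406.4, 55.6]] [164.4] [165.2]
```

The disc now has its pegs at 128.9° (collet at 173.9°), and the pointer is at about 166.5°, so 7.4° remain. I'll descend again behind the peg, then make the last push to tool polar 132.7°.

Call:
move_arm(hand=[1,1,1,1,1], slide=[[-0.1,0,0.2],[-0.15,0,0.45],[-0.15,0,0.7],[-0.15,0,0.9],[-0.15,0,1]], roll=[0,0,0,0,0])

```text
time_s: 8.6
tcp_pos: [469.3, 74.5, 21.6]
eef_rot: [-1.329, -2.819, -0.013]
wrist_force: [-1.3, 0.5, 0.4]
grip_width: 0.2
grasp_force: 0.0
```

Call:
move_arm(hand=[1,1,1], slide=[[0,0,0],[0,0,0],[0,0,0]], roll=[0,0,0])

```text
time_s: 8.85
tcp_pos: [472.7, 76.4, 26.5]
eef_rot: [-1.328, -2.824, -0.021]
wrist_force: [-0.3, 0.5, 0.4]
grip_width: -0.0
grasp_force: 0.0
```

```bash
cat > g.py <<'E'
from h import *
import sys
C=np.array([565.4,13.6]); s,M=tool();t=s['tcp_pos'];v=t[:2]-C
ty=np.degrees(np.arctan2(M[1,1],M[0,1]))
print(s['time_s'],t.round(1),'polar',np.linalg.norm(v).round(2),np.degrees(np.arctan2(v[1],v[0])).round(2),'ty',ty.round(2))
for p in map(float,sys.argv[1:]):
    g=C+110*np.array([np.cos(np.radians(p)),np.sin(np.radians(p))]); print(p,((g-t[:2])@M[:2,:2]/150).round(4),'roll',((ty-(p-101.3))/90).round(4))
E
python3 g.py 140 138 136 134 132.7
```

```text
8.85 [472.7  76.4  26.5] polar 111.95 145.9 ty 39.61
140.0 [0.0049 0.0771] roll 0.0102
138.0 [0.0091 0.1023] roll 0.0324
136.0 [0.0123 0.1277] roll 0.0546
134.0 [0.0147 0.1532] roll 0.0768
132.7 [0.0158 0.1698] roll 0.0913
```

Call:
move_arm(hand=[1,1,1,1,1], slide=[[0.002,0.03,0],[0.005,0.06,0],[0.006,0.085,0],[0.009,0.105,0],[0.012,0.125,0]], roll=[0,0.01,0.02,0.035,0.05])

```text
time_s: 9.27
tcp_pos: [487.0, 87.0, 25.9]
eef_rot: [-1.428, -2.765, -0.028]
wrist_force: [-0.9, 0.6, 0.2]
grip_width: -0.1
grasp_force: 0.6
```

Call:
move_arm(hand=[1,1,1,1,1], slide=[[0.001,0.014,0],[0.002,0.026,0],[0.003,0.034,0],[0.003,0.038,0],[0.003,0.038,0]], roll=[0.015,0.025,0.033,0.036,0.036])

```text
time_s: 9.68
tcp_pos: [494.9, 84.0, 24.5]
eef_rot: [-1.486, -2.717, -0.042]
wrist_force: [-0.0, 1.4, -0.2]
grip_width: 0.2
grasp_force: 0.0
```

```bash
python3 g.py 133 132.7 132.4
```

```text
9.6833 [494.9  84.   24.5] polar 99.65 135.03 ty 32.64
133.0 [0.0724 0.0107] roll 0.0104
132.7 [0.0731 0.0145] roll 0.0138
132.4 [0.0738 0.0183] roll 0.0171
```

```bash
python3 g.py
python3 - <<'E'
from h import *
s,M=tool(); print(s['joint_pos'].round(3),s['joint_vel'].round(3),s['moment'].round(2),M.round(3).tolist())
from r import rings
for n in('side',): print(*rings(snap(n,'sd8')),sep='\n')
print(*rings(dict(np.load('sd7.npz'))),sep='\n')
E
```

```text
9.6833 [494.9  84.   24.5] polar 99.65 135.03 ty 32.64
[ 0.514  0.283 -0.541 -0.076 -0.749 -3.03 ] [ 0.01  -0.005 -0.009  0.003  0.002  0.001] [-0.11 -0.09 -0.03] [[-0.539, 0.842, -0.026, 494.896], [0.841, 0.539, 0.045, 84.023], [0.052, 0.003, -0.999, 24.54], [0.0, 0.0, 0.0, 1.0]]
(90.6, 93, [263, 233, 22, 10, 70])
(153.2, 94, [315, 227, 15, 10, 53])
(-113.0, 41, [295, 208, 17, 11, 106])
(20.4, 61, [254, 219, 15, 7, 36])
(93.8, 97, [265, 233, 22, 11, 78])
(157.3, 87, [313, 226, 18, 9, 51])
```

Joint 6 has reached its range end (−3.03), which bent the path. I'll back off from the peg and unwind the roll; the tool doesn't need to turn with the disc for the last few degrees.

Call:
move_arm(hand=[1,1,1,1,1], slide=[[0.03,-0.05,0],[0.05,-0.1,0],[0.05,-0.12,0],[0.05,-0.12,0],[0.05,-0.12,0]], roll=[-0.03,-0.1,-0.17,-0.24,-0.3])

```text
time_s: 10.15
tcp_pos: [475.0, 80.8, 25.1]
eef_rot: [-0.802, -2.999, -0.057]
wrist_force: [0.2, 0.3, -0.0]
grip_width: 0.0
grasp_force: 0.0
```

Call:
move_arm(hand=[1,1,1], slide=[[0,0,0],[0,0,0],[0,0,0]], roll=[0,0,0])

```text
time_s: 10.4
tcp_pos: [475.2, 80.9, 25.0]
eef_rot: [-0.815, -2.995, -0.057]
wrist_force: [-0.1, 0.5, 0.6]
grip_width: 0.5
grasp_force: 0.0
```

```bash
python3 g.py 140 136 134 133
python3 - <<'E'
from h import *
s,M=tool(); print(s['joint_pos'].round(4),M[:3,:3].round(3).tolist())
E
```

```text
10.4 [475.2  80.9  25. ] polar 112.51 143.27 ty 59.51
140.0 [-0.0224  0.0396] roll 0.2312
136.0 [-0.0327  0.0898] roll 0.2757
134.0 [-0.0391  0.1145] roll 0.2979
133.0 [-0.0426  0.1268] roll 0.309
[ 0.5297  0.254  -0.5824 -0.0775 -0.7355 -2.5746] [[-0.861, 0.507, -0.026], [0.506, 0.861, 0.045], [0.045, 0.026, -0.999]]
```

```bash
cat > p.py <<'E'
from h import *
import sys
from scipy.optimize import least_squares
def pegs(c,cen):
    hsv=cv2.cvtColor(c['pixels'],cv2.COLOR_RGB2HSV); m=((hsv[...,1]<45)&(hsv[...,2]>120)).astype(np.uint8)
    k,l,st,ce=cv2.connectedComponentsWithStats(m,connectivity=4); out=[]
    for i in range(1,k):
        x,y,w,h,n=st[i]
        if 4<=w<=13 and 12<=h<=26 and n>50:
            u=ce[i,0]; q=cast(c,[(u,y+h*.5)],52)[0,:2]-cen; r=np.linalg.norm(q)
            if 95<r<125: # centroid column -> azimuth at r=110 via ray/column match
                a0=np.degrees(np.arctan2(q[1],q[0]))
                f=lambda a:proj(c,[[cen[0]+110*np.cos(np.radians(a[0])),cen[1]+110*np.sin(np.radians(a[0])),52]])[0]-[u,y+(h-1)/2]
                out.append((round(float(a0),1),round(float(least_squares(f,[a0]).x[0]),1),st[i].tolist()))
    return out
ca,cb=np.array([566.7,13.1]),np.array([564.2,14.2])
if __name__=='__main__':
    for t,(a,b) in {'init 70':('s0','d0'),'128.9':('sc7','sd7')}.items(): print(t,pegs(dict(np.load(a+'.npz')),ca),pegs(dict(np.load(b+'.npz')),cb))
    n=sys.argv[1]; print('now',pegs(snap('scene','sc'+n),ca),pegs(snap('side','sd'+n),cb))
E
python3 p.py 9
```

```text
init 70 [(161.3, 160.4, [284, 183, 9, 21, 135]), (-111.6, -110.8, [362, 196, 10, 21, 149])] [(160.2, 160.2, [329, 220, 7, 21, 127])]
128.9 [(-141.4, -141.4, [333, 201, 9, 22, 149])] [(-140.3, -140.1, [335, 201, 7, 19, 118]), (36.8, 35.8, [235, 216, 8, 21, 123]), (129.1, 129.0, [305, 228, 8, 21, 137])]
now [(-145.5, -145.5, [328, 202, 10, 21, 142])] [(-56.4, -56.0, [276, 192, 8, 18, 106]), (-143.9, -144.4, [337, 203, 6, 17, 90]), (124.3, 124.4, [301, 229, 7, 21, 141])]
```

The peg detector reads 124.5° now against a target of 121.5°, so about 3° remain. Slow push, then measure.

Call:
move_arm(hand=[1,1,1,1,1], slide=[[-0.02,0.03,0],[-0.04,0.06,0],[-0.05,0.08,0],[-0.056,0.095,0],[-0.06,0.103,0]], roll=[0,0,0,0,0])

```text
time_s: 10.92
tcp_pos: [490.9, 89.7, 24.7]
eef_rot: [-0.811, -2.996, -0.056]
wrist_force: [-1.1, -0.5, 0.8]
grip_width: -0.0
grasp_force: 0.6
```

Call:
move_arm(hand=[1,1], slide=[[0,0,0],[0,0,0]], roll=[0,0])

```text
time_s: 11.08
tcp_pos: [490.8, 89.7, 24.8]
eef_rot: [-0.811, -2.996, -0.057]
wrist_force: [-0.1, -0.3, -0.3]
grip_width: 0.0
grasp_force: 0.0
```

```bash
python3 p.py 10|tail -1; python3 g.py
```

```text
now [(-146.7, -146.8, [327, 202, 10, 21, 137])] [(-57.2, -56.9, [276, 192, 8, 18, 99]), (-145.3, -144.9, [337, 203, 6, 18, 103]), (123.4, 123.4, [300, 229, 7, 21, 142])]
11.1833 [490.7  89.6  24.9] polar 106.58 134.49 ty 59.68
```

Call:
move_arm(hand=[1,1,1,1,1], slide=[[-0.004,0.008,0],[-0.008,0.016,0],[-0.01,0.022,0],[-0.01,0.022,0],[-0.01,0.022,0]], roll=[0,0,0,0,0])

```text
time_s: 11.6
tcp_pos: [493.8, 91.8, 25.0]
eef_rot: [-0.811, -2.997, -0.057]
wrist_force: [0.1, -1.0, -1.1]
grip_width: -0.2
grasp_force: 0.2
```

```bash
python3 p.py 11|tail -1; python3 g.py
```

```text
now [(-148.5, -148.6, [325, 201, 10, 21, 140])] [(-147.1, -147.2, [338, 203, 6, 19, 106]), (121.6, 121.6, [298, 229, 8, 21, 145])]
11.7 [493.9  91.8  25. ] polar 105.97 132.47 ty 59.68
```

The pegs now read 121.5°, as targeted. Backing off and lifting clear.

Call:
move_arm(hand=[1,1,1,1,1], slide=[[0.03,-0.04,0],[0.06,-0.07,-0.05],[0.08,-0.07,-0.25],[0.1,-0.07,-0.5],[0.1,-0.07,-0.75]], roll=[0,0,0,0,0])

```text
time_s: 12.12
tcp_pos: [476.7, 84.5, 139.2]
eef_rot: [-0.81, -2.995, -0.055]
wrist_force: [1.5, -0.1, 1.0]
grip_width: -0.2
grasp_force: 0.0
```

Call:
move_arm(hand=[1,1,1,1,1], slide=[[0,0,-0.2],[0,0,-0.4],[0,0,-0.5],[0,0,-0.5],[0,0,-0.5]], roll=[0,0,0,0,0])

```text
time_s: 12.53
tcp_pos: [480.2, 81.8, 213.9]
eef_rot: [-0.812, -2.998, -0.06]
wrist_force: [-0.2, 0.9, -0.4]
grip_width: -0.2
grasp_force: 0.0
```

```bash
python3 p.py 12|tail -1
python3 - <<'E'
from h import *
from r import rings
s,M=tool(); print(s['time_s'],s['tcp_pos'].round(1),s['wrist_force'].round(1))
# collet upright in seat: bright grey blob in scene near predicted place
for n,cen,l in(('sc12',(566.7,13.1),'scene'),('sd12',(564.2,14.2),'side')):
    c=dict(np.load(n+'.npz')); t=np.radians(166.5)
    uv=proj(c,[[cen[0]+68*np.cos(t),cen[1]+68*np.sin(t),z] for z in(78,55,34)]).round(1); print(l,uv.tolist())
    hsv=cv2.cvtColor(c['pixels'],cv2.COLOR_RGB2HSV); m=((hsv[...,1]<50)&(hsv[...,2]>90)).astype(np.uint8)
    k,lab,st,ce=cv2.connectedComponentsWithStats(m,connectivity=4); i=lab[int(uv[1,1]),int(uv[1,0])]; print(i,st[i],ce[i].round(1))
E
```

```text
now [(-148.7, -148.8, [325, 201, 9, 21, 142])] [(-59.1, -58.9, [278, 192, 8, 18, 107]), (-147.0, -146.7, [337, 203, 7, 19, 121]), (121.5, 121.5, [298, 229, 8, 21, 142])]
12.6333 [479.4  81.5 212. ] [-0.5  0.4 -0.4]
scene [[308.4, 176.9], [308.7, 186.0], [308.9, 194.1]]
109 [301 172  16  28 357] [308.4 184.7]
side [[317.5, 212.8], [317.8, 223.3], [318.0, 232.7]]
955 [311 210  14  23 205] [316.9 220. ]
```

The collet blob is centred at (308.4,184.7) in the scene and (316.9,220) in the side view. That is where a collet upright in its seat at 166.5° should appear, and the arm is clear.

```bash
python3 -c "
from station import robot
print(robot.hand_in())"
```

```text
the job is handed in; nothing more can be done
None
```

I turned the turntable about 38.5° clockwise, so the collet stands upright in its seat within about 1° of the pointer (by camera estimate), with the arm clear and the job handed in at about 13 s; joint 6 reached its −3.03 range end once during the push.

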